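# Release the last swing bolt of a casting pot

### The job

Release the last closed fastening of the resin casting pot: back its wing nut off (anticlockwise seen from above) until it is clear of the lips of its slotted lug, swing the hinged bolt out of the slot, and press it firmly down into its spring clip until it lies fully on the rubber rest. Never force the bolt or nut against the lug, do not ram the bolt onto the rest, and leave the other things on the bench alone.

Things in the scene. Friction and masses are not known exactly. Their poses are not given: they have to be found in the camera images.
- pot: Grey steel casting pot, fixed to the bench, 244 mm across, 177 mm high to its aluminium lid's rim; fittings in the lid's middle reach 245 mm. Origin: centre of its underside; z up. The one closed fastening is on its -x side: lug, bolt and clip lie in the plane y = 0, and 'outward' is the pot's -x. The other three fastenings are already open, their bolts lying outward.
- lug: The closed fastening's fork on the lid, 34 mm wide, 12 mm thick. Origin: on its flat top (the nut's seat), on the bolt's axis, 140 mm from the pot's axis; axes as the pot's. Its slot, 12 mm wide, is open outward and ends 15.5 mm from the origin. Each tine ends in a lip 3 mm thick standing 3.5 mm above the seat, which keeps the nut in. It takes at most 10 N from the bolt or nut.
- swing_bolt: Steel eyebolt, shank 10 mm thick, 108 mm long, hinged on a level pin 72 mm below the lug's origin. Origin: on the pin; z along the shank to the free end (up when closed). Upright in the slot it has about 1 mm play all round. It swings outward by 1.57 rad until it lies level in the clip. Its stiff hinge (about 0.17 N m) holds it wherever it is left: it does not fall.
- clip: Spring clip that pinches the swung-down bolt. Origin: on the axis of the shank when home, 48 mm outward of the pin and level with it; axes as the pot's. Two sprung jaws with sloping faces, 10 mm long (outward), tops 11 mm above the origin. They grip from 6 mm above home; pushing the shank home takes 12 to 20 N at the clip, about 8 to 13 N pressed on the nut. Then it stays by itself.
- nut_grip (a point): On the brass wing nut's axis, 33 mm above its underside: where to pinch the wings. x along the wings, z along the bolt. Wings: a flat bar 12 mm thick; 44 mm long from 6 to 24 mm above the underside, with ears up to 42 mm above it and 30 mm out from the axis. Hub below: 26 mm across, 9 mm high. Seated, this point is 105 mm from the pin; the nut starts 0 to 0.6 rad from seated.
- nut_foot (a point): On the nut's axis, at its underside, axes as nut_grip's. Anticlockwise from above lifts the nut 12 mm a turn (1.9 mm per rad) against about 0.1 N m, up to a stop 5 rad from seated. It passes the lips once it is about 5.5 mm (3 rad) above the seat; below that the lips stop the bolt after 1 to 2 mm of outward travel.
- turned_cup_mid (a point): Bystander: turned wooden cup form, 60 mm across, 90 mm high. Its centre, 45 mm up.
- blank: Bystander: square wood blank 50 x 160 x 50 mm, lying. Origin: centre of its underside.
- finish_jar: Bystander: amber jar 68 mm across, 85 mm high. Origin: centre of its underside.
- mallet: Bystander: small hammer lying on the bench. Origin near its middle, on the bench.
- rest: Rubber pad just beyond the clip, on which the shank comes to lie. Origin: middle of its top, 63.5 mm outward of the pin and 5.5 mm below it; 11 mm (outward) by 18 mm. It takes at most 35 N.

How it is judged:
By the outcome, as a careful person would: the job done as asked, in the order asked, and still so for the second after the job is handed in, with the robot touching nothing.
It also fails if it takes over 72 s, if anything falls off the work surface, if the arm or the gripper's body presses on something with over 40 N, if the wrist force passes 120 N, or if a joint passes its speed limit or range.

### The arm

A 6-joint arm with a two-finger parallel gripper is mounted at the origin on the work surface. World frame = base frame: x ahead of the robot, y to its left, z up, the work surface at z = 0. Lengths are in m, angles in degrees, forces in N, time in s.
With the tool pointing down it reaches from about 0.35 to 0.875 m from the base axis. Payload 4.2 kg.
Tool frame: the origin (TCP) lies at the very end of the fingers, on their centre line; the grasp point (between the pads) lies 19 mm behind it; z points along the fingers, x is the direction in which the jaws open and shut, and the axes are right-handed (so a half turn about z gives the same grasp; the last joint's range is limited). The gripper opens to 87 mm and grips with 3 to 60 N. Pads are 19 mm wide; open, the fingers measure 117 mm over their backs; the gripper's body (75 mm by 190 mm) begins 51 mm behind the grasp point.
Start: joints at [82.655, 22.042, 0.453, 0, -68.411, -14.817], TCP at [0.236, 0.579, 0.223] pointing down, gripper open.
Joint ranges: [-179.83, 179.83], [-69.29, 118.12], [-61.27, 80.66], [-181.25, 117.63], [-171.15, -9.14], [-177.46, 177.46]. Speed limits (degrees/s): [159.86, 159.86, 180, 180, 180, 180].

### API

Orientations are given as a 3x3 rotation matrix whose columns are the frame's x, y, z axes.
In Python, from station import sense, capture, finish_job gives the robot as it stands.
- The arm moves only by the shell command python3 -m crank 'ROWS' [OPENING]. ROWS is JSON, a list of rows, each a list of 4 numbers: the shift along the tool's x, y, z in m, then the turn about the tool's z in rad. A call has 1 to 5 rows; each row shifts and turns the commanded pose from where the row before left it, along the tool's axes as they then stand; what a row does not reach is not made up. A row lasts 1/12 s, in which the tool goes at most 41.7 mm and 7.16 degrees, less where a joint would pass 70% of its speed; a pose out of reach is approached as far as the arm can. A call with a gripper value outside its range is refused whole. OPENING is the finger opening in m, from 0 to 0.087, set as the call begins (- or left out, the last holds). The fingers move at their own pace and stop on an object; the grip force is fixed at half the most. Time passes only in rows, so rows that do not move let the fingers close. It gives the time, the measured TCP pose, the force and the opening at its end, in the units of the state.
- sense(): the state, without advancing time (a new reading comes with each control period).
- capture(name): name is "scene" or "top" or "wrist"; returns a dict with "pixels" (384x512x3 uint8, red, green, blue), "depth" (384x512 float32, m along the optical axis (not along the pixel's ray), 0 where there is no reading), "fx", "fy", "cx", "cy" (pixels), "world_from_camera" (4x4, takes a point from camera to world coordinates); the wrist camera has in their place "hand_eye" (4x4, takes a point from camera to tool coordinates, whose origin is the TCP and whose axes are the tool frame's). Camera axes: x right, y down, z forward; pixel columns grow to the right and rows downward; lengths in m; the calibration is good to about 2 mm. A picture is of the moment at which its call begins: read the wrist's pose just before it.
- finish_job(): hands the job in, once; it reports no verdict.
The state is a dict: "time_s": time; "joints": joint angles; "joint_velocities": joint speeds; "effort": joint torques, N m; "tcp_pos": TCP position; "ee_rot": TCP orientation; "wrist_force": force on the tool from outside, world axes, zero at the start; "moment": the same for the moment, N m; "gripper_width": opening from 0.0 (shut) to 1.0 (fully open).
Only numpy, scipy, OpenCV 4.12 (cv2) and the standard library are available. Lean on these libraries where they do the work, as an engineer would, in place of code of your own. Each camera call takes 0.05 s, during which the arm holds its last target.

## Working session

There is one attempt and no reset: what is moved stays moved. The work goes in short steps, Python scripts to look and compute and a shell command to move; the robot and the scene stay as the last step left them, time stands still between calls to the robot, and variables do not carry over. Pictures are saved under pics/ and viewed, and the job is handed in when it is done.

```bash
ls; mkdir -p pics; cat > h.py <<'E'
from station import sense,capture
import numpy as np,cv2
def snap(n,f):
    s=sense();c=capture(n)
    cv2.imwrite('pics/'+f+'.png',c['pixels'][:,:,::-1])
    if n=='wrist':
        T=np.eye(4);T[:3,:3]=s['ee_rot'];T[:3,3]=s['tcp_pos'];c['world_from_camera']=T@np.array(c['hand_eye'])
    np.savez('pics/'+f+'.npz',**c)
    return c
def pts(c):
    d=c['depth'];v,u=np.mgrid[:d.shape[0],:d.shape[1]]
    P=np.stack([(u-c['cx'])*d/c['fx'],(v-c['cy'])*d/c['fy'],d,np.ones_like(d)],-1)
    return (P@np.array(c['world_from_camera']).T)[...,:3]
E
python3 - <<'E'
from h import *
s=sense();print(s)
for n in('scene','top','wrist'):
    c=snap(n,n+'0');print(n,c['fx'],c['cx'],np.round(c['world_from_camera'],3).tolist())
E
```

```text
pics
{'time_s': 0.0, 'joints': array([ 8.26533822e+01,  2.20888443e+01,  3.78763778e-01, -3.02696385e-02,
       -6.84109672e+01, -1.48166663e+01]), 'joint_velocities': array([0.04689921, 0.0715513 , 0.01340874, 0.04389463, 0.02073334,
       0.06088662]), 'effort': array([-3.91191252e-04, -3.90661848e+01,  1.87402958e+01,  4.21972409e+00,
        1.10325945e-02, -1.88667705e-04]), 'tcp_pos': array([0.23552586, 0.57825919, 0.22146955]), 'ee_rot': array([[-3.77427076e-01, -9.26038999e-01, -7.57355423e-04],
       [-9.26036771e-01,  3.77427830e-01, -2.03247202e-03],
       [ 2.16799537e-03, -6.57710010e-05, -9.99997648e-01]]), 'wrist_force': array([-0.63521658, -0.40050319, -0.44640347]), 'moment': array([0.00467653, 0.030608  , 0.03482647]), 'gripper_width': 0.9964363886613955}
scene 436.1230279288549 259.27234503660236 [[-0.89, 0.25, -0.381, 1.019], [0.456, 0.505, -0.733, 0.958], [0.01, -0.826, -0.564, 0.922], [0.0, 0.0, 0.0, 1.0]]
top 456.6449849133948 253.42676177022412 [[0.021, -0.985, 0.171, 0.296], [-1.0, -0.022, -0.002, -0.005], [0.006, -0.17, -0.985, 1.46], [0.0, 0.0, 0.0, 1.0]]
wrist 278.73945505051324 256.58225894711654 [[-0.379, -0.889, -0.256, 0.306], [-0.925, 0.365, 0.101, 0.55], [0.003, 0.275, -0.961, 0.384], [0.0, 0.0, 0.0, 1.0]]
```

View pics/scene0.png

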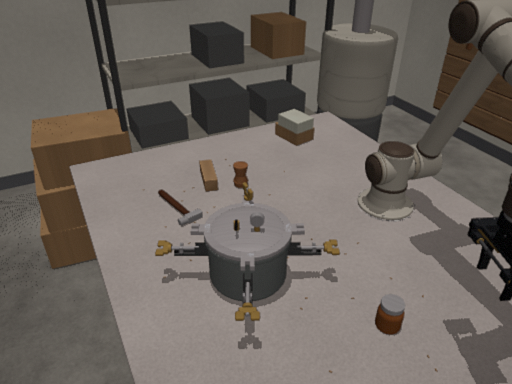

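View pics/top0.png

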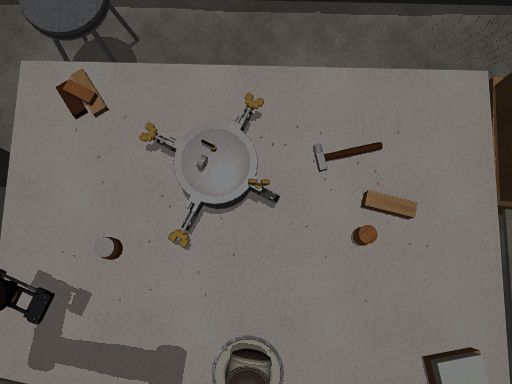

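View pics/wrist0.png

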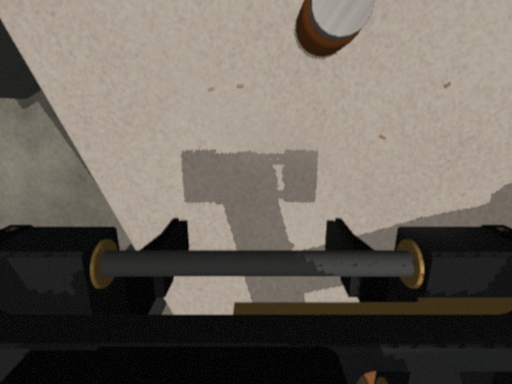

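```bash
python3 - <<'E'
from h import *
for f in('top0','scene0'):
    c=dict(np.load(f'pics/{f}.npz'));P=pts(c)
    im=c['pixels'];hsv=cv2.cvtColor(im,cv2.COLOR_RGB2HSV)
    m=((hsv[...,0]>12)&(hsv[...,0]<28)&(hsv[...,1]>120)&(hsv[...,2]>60)).astype(np.uint8)
    n,l,st,ce=cv2.connectedComponentsWithStats(m)
    for i in range(1,n):
        if st[i,4]>15:
            Q=P[l==i];print(f,st[i],ce[i].round(1),np.median(Q,0).round(4),Q.min(0).round(3),Q.max(0).round(3))
c=dict(np.load('pics/top0.npz'));P=pts(c)
m=(P[...,2]>.165)&(P[...,2]<.19)&(np.hypot(P[...,0]-.62,P[...,1]-.09)<.25)
Q=P[m];print(m.sum(),Q.min(0),Q.max(0))
cs=cv2.findContours(m.astype(np.uint8),cv2.RETR_EXTERNAL,2)[0]
k=max(cs,key=len)[:,0];K=P[k[:,1],k[:,0]][:,:2]
from scipy.optimize import least_squares
r=least_squares(lambda p:np.hypot(K[:,0]-p[0],K[:,1]-p[1])-p[2],[.62,.09,.12],loss='soft_l1',f_scale=.002);print(r.x)
im=cv2.resize(c['pixels'][80:260,120:320,::-1],None,fx=4,fy=3.3,interpolation=cv2.INTER_CUBIC)
cv2.imwrite('pics/topz.png',cv2.resize(c['pixels'][100:240,130:317,::-1],None,fx=4,fy=4,interpolation=cv2.INTER_CUBIC))
E
```

```text
top0 [ 64  69  42  45 626] [85.3 89.8] [0.8779 0.5538 0.0303] [ 0.296 -0.005  0.02 ] [0.956 0.616 1.46 ]
top0 [492  77  20 130 468] [496.6 143. ] [ 0.8987 -1.0949 -0.5173] [ 0.296 -1.148 -0.537] [ 1.214 -0.005  1.46 ]
top0 [245  93  19  15 158] [252.8 101. ] [0.8234 0.0031 0.11  ] [ 0.804 -0.032  0.1  ] [0.852 0.025 0.123]
top0 [139 123  17  18 165] [148.4 132.5] [0.7118 0.317  0.1098] [ 0.296 -0.005  0.102] [0.746 0.347 1.46 ]
top0 [248 179   9   5  34] [252.2 180.6] [ 0.5505 -0.003   0.2179] [ 0.546 -0.014  0.198] [0.555 0.008 0.224]
top0 [261 180   8   4  27] [265.  181.3] [ 0.5492 -0.039   0.2186] [ 0.543 -0.047  0.186] [ 0.559 -0.028  0.223]
top0 [255 183   7   5  18] [258.1 185.4] [ 0.5423 -0.0203  0.1873] [ 0.538 -0.029  0.179] [ 0.547 -0.012  0.202]
top0 [365 191  52  26 740] [390.4 203.5] [ 0.521  -0.4367  0.0498] [ 0.296 -0.518  0.041] [ 0.56  -0.005  1.46 ]
top0 [359 225  18  18 159] [367.2 233.6] [ 0.4205 -0.3516  0.0897] [ 0.396 -0.381  0.083] [ 0.448 -0.327  0.096]
top0 [168 229  20  18 194] [178.9 236.9] [0.4    0.2052 0.1103] [ 0.296 -0.005  0.103] [0.421 0.241 1.46 ]
[... 1659 characters left out ...]
61 -0.5186] [ 0.993 -1.304 -0.755] [1.215 0.958 0.922]
scene0 [156 241  15  15 156] [163.1 247.9] [0.8271 0.017  0.111 ] [ 0.809 -0.021  0.1  ] [0.854 0.03  0.12 ]
scene0 [324 240  15  15 147] [330.9 247. ] [0.4059 0.2158 0.1106] [0.375 0.191 0.103] [0.424 0.244 0.121]
scene0 [235 303  25  17 261] [246.9 311.9] [0.7144 0.3227 0.1113] [0.695 0.298 0.102] [1.019 0.958 0.922]
scene0 [394 316   8   6  17] [397.3 318.6] [0.3743 0.4706 0.0584] [0.359 0.464 0.05 ] [0.38  0.475 0.064]
scene0 [387 322  13  12  56] [392.4 326.8] [0.381  0.4692 0.0312] [0.362 0.459 0.008] [0.391 0.473 0.05 ]
5502 [ 0.46509723 -0.0400464   0.16506412] [0.75677803 0.24909787 0.18999224]
[0.61279047 0.10746161 0.12997967]
```

View pics/topz.png

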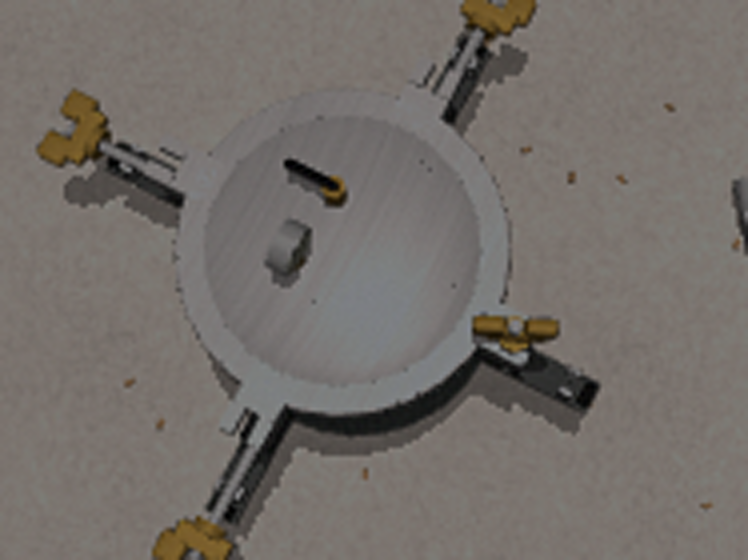

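```bash
python3 - <<'E'
from h import *
c=np.load('pics/wrist0.npz');print(c['hand_eye'].round(4).tolist(),c['cy'])
s=sense();R=s['ee_rot'];print(R.T@(np.array([.553,-.0215,.33])-s['tcp_pos']))
E
python3 -m crank '[[0,0,-0.03,0],[0,0,-0.04,0],[0,0,-0.04,0]]'
```

```text
[[1.0, -0.0022, 0.0007, 0.0004], [0.0019, 0.9614, 0.2753, -0.0759], [-0.0013, -0.2753, 0.9614, -0.1623], [0.0, 0.0, 0.0, 1.0]] 189.96391096950433
[ 0.43597099 -0.52032092 -0.1074877 ]
time_s: 0.4
tcp_pos: [0.2356, 0.578, 0.3324]
ee_rot: [[-0.377, -0.926, -0.001], [-0.926, 0.377, -0.004], [0.004, -0.001, -1.0]]
wrist_force: [-0.3, 1.4, 0.4]
gripper_width: 1.0
```

```bash
python3 -m crank '[[0.027,-0.030,0,0],[0.027,-0.030,0,0],[0.027,-0.030,0,0],[0.027,-0.030,0,0],[0.027,-0.030,0,0]]' | head -2
python3 -m crank '[[0.027,-0.030,0,0],[0.027,-0.030,0,0],[0.027,-0.030,0,0],[0.027,-0.030,0,0],[0.027,-0.030,0,0]]'| head -2
python3 -m crank '[[0.027,-0.030,0,0],[0.027,-0.030,0,0],[0.027,-0.030,0,0],[0.027,-0.030,0,0],[0.027,-0.030,0,0]]'| head -2
python3 -m crank '[[0.027,-0.030,0,0],[0,0,0,0],[0,0,0,0]]'
python3 - <<'E'
from h import *
snap('wrist','w1');print(sense()['joints'].round(1),sense()['time_s'])
E
```

```text
time_s: 0.82
tcp_pos: [0.324, 0.3952, 0.3323]
time_s: 1.23
tcp_pos: [0.4118, 0.2136, 0.3326]
time_s: 1.65
tcp_pos: [0.4999, 0.032, 0.3326]
time_s: 1.9
tcp_pos: [0.5175, -0.0043, 0.3316]
ee_rot: [[-0.381, -0.924, -0.002], [-0.924, 0.381, -0.0], [0.001, 0.002, -1.0]]
wrist_force: [-0.4, 0.2, -0.4]
gripper_width: 1.0
[ 17.6   8.   -3.2  -0.  -78.9  50.1] 1.95
```

View pics/w1.png

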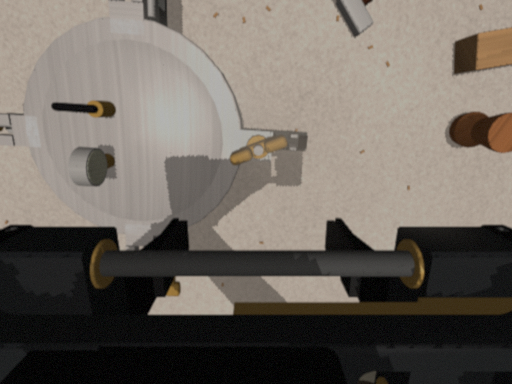

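```bash
cat > nut.py <<'E'
from h import *
import sys
def nut(f,box=None):
    c=dict(np.load(f'pics/{f}.npz'));P=pts(c)
    hsv=cv2.cvtColor(c['pixels'],cv2.COLOR_RGB2HSV)
    m=((hsv[...,0]>10)&(hsv[...,0]<30)&(hsv[...,1]>100)&(hsv[...,2]>50))&(np.hypot(P[...,0]-.55,P[...,1]+.021)<.045)&(P[...,2]>.15)
    Q=P[m];print(len(Q),Q.min(0).round(4),Q.max(0).round(4))
    zt=np.percentile(Q[:,2],97);print('ztop',zt)
    E=Q[Q[:,2]>zt-.004];
    u=np.argwhere(m&(P[...,2]>zt-.004))
    n,l,st,ce=cv2.connectedComponentsWithStats((m&(P[...,2]>zt-.004)).astype(np.uint8))
    for i in range(1,n):
        if st[i,4]>8: print(st[i],P[l==i].mean(0).round(4),P[l==i].min(0).round(4),P[l==i].max(0).round(4))
    (a,b),(w,h),an=cv2.minAreaRect((E[:,:2]*1000).astype(np.float32));print('rect mm',a,b,w,h,an)
    v=np.linalg.svd(E[:,:2]-E[:,:2].mean(0))[2][0];print('wingdir',np.degrees(np.arctan2(v[1],v[0]))%180)
    return P,c
if __name__=='__main__':
    P,c=nut(sys.argv[1])
    im=c['pixels'][100:200,180:340,::-1];cv2.imwrite('pics/'+sys.argv[1]+'z.png',cv2.resize(im,None,fx=5,fy=5,interpolation=cv2.INTER_CUBIC))
E
python3 nut.py w1; python3 nut.py top0;python3 - <<'E'
from h import *
c=dict(np.load('pics/w1.npz'));P=pts(c)
for u,v in[(245,135),(255,135),(265,133),(300,140),(280,132),(215,140),(258,148)]:print(u,v,P[v,u].round(4))
E
```

```text
2904 [ 0.5217 -0.0629  0.1847] [0.5878 0.0085 0.4938]
ztop 0.43253507241666916
[ 234  303  197   11 1800] [ 0.5327 -0.0325  0.4308] [ 0.5219 -0.0566  0.4285] [ 0.5878 -0.0081  0.4938]
rect mm 552.200927734375 -43.51687240600586 51.91135025024414 52.68105697631836 60.97113800048828
wingdir 60.74006200973572
96 [ 0.538  -0.0502  0.1792] [0.5624 0.0082 0.2238]
ztop 0.22209671800818817
[248 179   8   4  17] [ 0.5506 -0.0013  0.2202] [ 0.5458 -0.0112  0.2181] [0.5545 0.0082 0.2238]
[262 180   8   4  17] [ 0.5486 -0.0407  0.2204] [ 0.5435 -0.0501  0.2182] [ 0.5525 -0.0307  0.2233]
rect mm 549.0208129882812 -21.005123138427734 58.257164001464844 9.159662246704102 87.63595581054688
wingdir 86.83421472537421
245 135 [ 0.5673 -0.0118  0.1769]
255 135 [ 0.5638 -0.0225  0.1868]
265 133 [ 0.5608 -0.0333  0.1771]
300 140 [ 0.5263 -0.075   0.0985]
280 132 [ 0.5469 -0.0533  0.094 ]
215 140 [0.5753 0.021  0.18  ]
258 148 [ 0.5529 -0.0214  0.2139]
```

View pics/w1z.png

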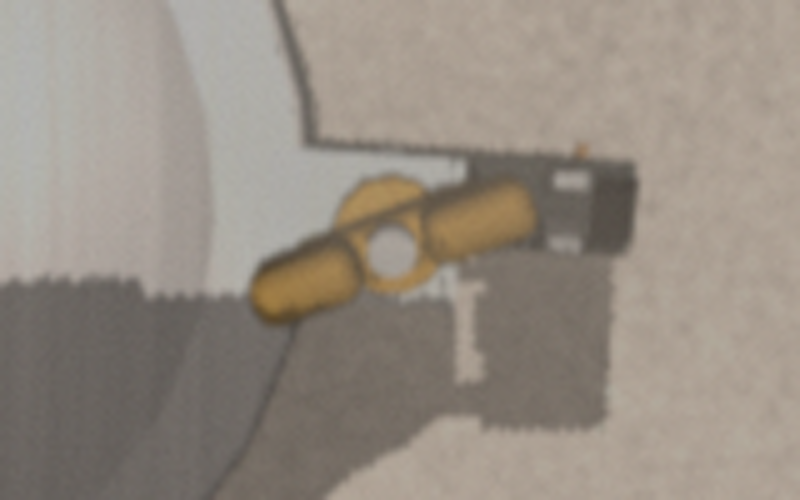

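```bash
sed -i 's/(P\[...,2\]>.15)/(P[...,2]>.15)\&(P[...,2]<.26)/' nut.py; python3 nut.py w1; python3 - <<'E'
from h import *
c=dict(np.load('pics/w1.npz'));P=pts(c);T=c['world_from_camera']
hsv=cv2.cvtColor(c['pixels'],cv2.COLOR_RGB2HSV)
m=(hsv[...,1]<60)&(abs(P[...,2]-.2135)<.006)&(np.hypot(P[...,0]-.553,P[...,1]+.0215)<.02)
v,u=np.nonzero(m);print(m.sum(),u.mean(),v.mean(),P[m].mean(0))
d=T[:3,:3]@[(u.mean()-c['cx'])/c['fx'],(v.mean()-c['cy'])/c['fy'],1]
print('ray',T[:3,3]+d*(.2135-T[2,3])/d[2])
# lid rim/pot centre from wrist
m=(abs(P[...,2]-.178)<.004);Q=P[m]
cs=cv2.findContours(m.astype(np.uint8),cv2.RETR_EXTERNAL,2)[0]
# lug & clip
for u,v in[(270,133),(243,130),(262,128),(288,135),(294,136),(296,150)]:print(u,v,P[v,u].round(4))
E
```

```text
518 [ 0.5389 -0.0486  0.1847] [0.5628 0.0085 0.2214]
ztop 0.22081646769308055
[266 138  20  14 180] [ 0.5503 -0.0387  0.2195] [ 0.5455 -0.0486  0.217 ] [ 0.5549 -0.0285  0.2211]
[230 150  22  15 202] [ 0.5523 -0.0021  0.2193] [ 0.5468 -0.0125  0.2171] [0.5578 0.0085 0.2214]
rect mm 551.3668823242188 -20.018295288085938 57.177059173583984 10.287285804748535 87.11824035644531
wingdir 86.86707444916654
79 257.9620253164557 149.44303797468353 [ 0.55150709 -0.02072804  0.21306333]
ray [ 0.55156894 -0.02075055  0.2135    ]
270 133 [ 0.5589 -0.0385  0.1799]
243 130 [ 0.5732 -0.012   0.1774]
262 128 [ 0.5555 -0.0316 -0.0008]
288 135 [ 0.5386 -0.0623  0.0934]
294 136 [ 0.5371 -0.0676  0.1162]
296 150 [ 4.971e-01 -7.280e-02 -4.000e-04]
```

```bash
python3 -m crank '[[-0.026,-0.0275,0,0],[0,0,0,0.124],[0,0,0,0.124],[0,0,0,0.124],[0,0,0,0.124]]' | head -2
python3 -m crank '[[0,0,0,0.124],[0,0,0,0.124],[0,0,0,0.124],[0,0,0,0.124],[0,0,0,0.124]]'| head -2
python3 -m crank '[[0,0,0.015,0.118],[0,0,0.015,0],[0,0,0,0]]'
python3 - <<'E'
from h import *
snap('wrist','w2');print(sense()['joints'].round(1),sense()['time_s'])
E
python3 nut.py w2
```

```text
time_s: 2.37
tcp_pos: [0.5521, 0.0132, 0.3325]
time_s: 2.78
tcp_pos: [0.5519, 0.0132, 0.3327]
time_s: 3.03
tcp_pos: [0.5504, 0.0131, 0.2997]
ee_rot: [[-0.999, 0.047, -0.006], [0.047, 0.999, 0.0], [0.006, -0.0, -1.0]]
wrist_force: [-0.7, 1.1, 0.1]
gripper_width: 0.998
[ 18.1  12.3  -2.1  -0.  -75.8 -20.8] 3.0833
720 [ 0.539  -0.0488  0.1847] [0.563  0.0076 0.2216]
ztop 0.2205199899754481
[247 128  13  24 255] [ 0.5502 -0.0387  0.2193] [ 0.5453 -0.0488  0.2167] [ 0.5564 -0.0286  0.2216]
[249 168  11  24 249] [ 0.5518 -0.0034  0.2191] [ 0.5469 -0.0139  0.2165] [0.5567 0.0076 0.2208]
rect mm 551.68408203125 -20.645978927612305 56.148468017578125 10.498987197875977 87.33168029785156
wingdir 87.40480667907343
```

View pics/w2.png

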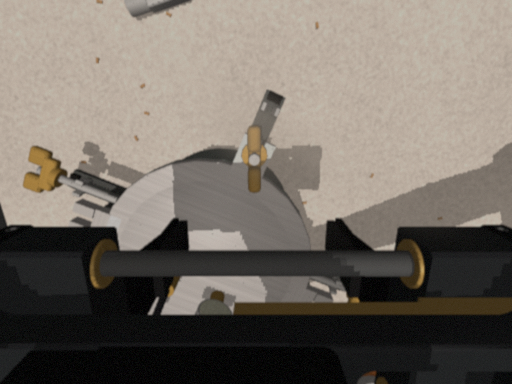

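```bash
python3 -m crank '[[-0.0025,-0.034,0,0],[0,0,0.035,0],[0,0,0.035,0],[0,0,0.025,0],[0,0,0,0]]' 0.04
python3 - <<'E'
from h import *
a=[];
for i in range(2):
    s=sense();print(s['tcp_pos'].round(4),s['ee_rot'].round(3).tolist());snap('wrist','w3')
E
python3 nut.py w3
```

```text
time_s: 3.5
tcp_pos: [0.5502, -0.0223, 0.203]
ee_rot: [[-0.999, 0.05, -0.01], [0.05, 0.999, -0.001], [0.01, -0.001, -1.0]]
wrist_force: [-0.2, -0.4, -0.6]
gripper_width: 0.705
[ 0.5502 -0.0223  0.203 ] [[-0.999, 0.05, -0.01], [0.05, 0.999, -0.001], [0.01, -0.001, -1.0]]
[ 0.5523 -0.0224  0.2064] [[-0.999, 0.049, -0.004], [0.049, 0.999, -0.001], [0.004, -0.002, -1.0]]
1381 [ 0.5389 -0.051   0.182 ] [0.5631 0.0084 0.2217]
ztop 0.2203464054998862
[250 197  20  37 674] [ 0.5503 -0.0404  0.2189] [ 0.5445 -0.0509  0.2164] [ 0.5562 -0.0287  0.2217]
[251 276  18  13 207] [0.5523 0.0028 0.2191] [ 0.5469 -0.0022  0.2168] [0.5576 0.0084 0.2212]
rect mm 551.14892578125 -21.19356918334961 59.503902435302734 11.188104629516602 86.8241958618164
wingdir 87.37096048828161
```

View pics/w3.png

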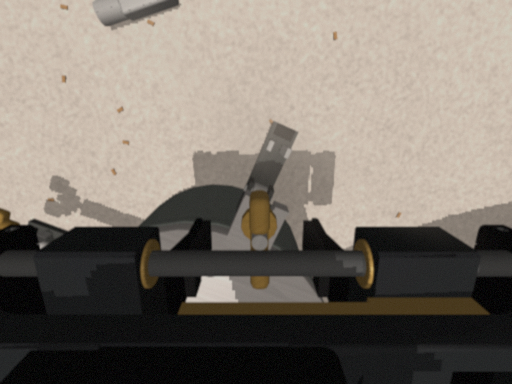

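```bash
python3 -m crank '[[0.001,0.0012,0.006,0],[0,0,0.005,0],[0,0,0,0],[0,0,0,0],[0,0,0,0]]' 0.022
python3 - <<'E'
from h import *
a=[sense()['tcp_pos']]
for i in range(3):
    snap('wrist','w4');a.append(sense()['tcp_pos'])
print(np.round(a,4),sense()['wrist_force'],sense()['gripper_width']*.087)
c=dict(np.load('pics/w4.npz'))
cv2.imwrite('pics/w4z.png',cv2.resize(c['pixels'][170:320,170:350,::-1],None,fx=4,fy=4,interpolation=cv2.INTER_CUBIC))
E
python3 nut.py w4
```

```text
time_s: 4.02
tcp_pos: [0.5528, -0.0214, 0.1973]
ee_rot: [[-0.999, 0.05, 0.001], [0.05, 0.999, 0.0], [-0.001, 0.0, -1.0]]
wrist_force: [0.0, 0.5, 1.3]
gripper_width: 0.281
[[ 0.5528 -0.0214  0.1973]
 [ 0.5528 -0.0214  0.1972]
 [ 0.5527 -0.0214  0.1971]
 [ 0.5527 -0.0215  0.197 ]] [-0.00540344 -0.20314478 -0.23238547] 0.02245581811973421
1641 [ 0.5397 -0.0511  0.1784] [0.563  0.008  0.2216]
ztop 0.2204178481731946
[250 200  21  40 747] [ 0.5502 -0.0404  0.219 ] [ 0.5445 -0.0511  0.2164] [ 0.5562 -0.0279  0.2216]
[251 276  19  21 371] [5.521e-01 1.000e-04 2.192e-01] [ 0.5467 -0.0073  0.2164] [0.5576 0.008  0.2213]
rect mm 551.0774536132812 -21.571311950683594 59.11366271972656 11.112262725830078 87.51286315917969
wingdir 87.37679107265093
```

```bash
python3 -c "
from h import *
c=dict(np.load('pics/w4.npz'))
cv2.imwrite('pics/w4y.png',cv2.resize(c['pixels'][170:320,170:350,::-1],None,fx=4,fy=4,interpolation=cv2.INTER_CUBIC))"
```

```text
(no output)
```

View pics/w4y.png

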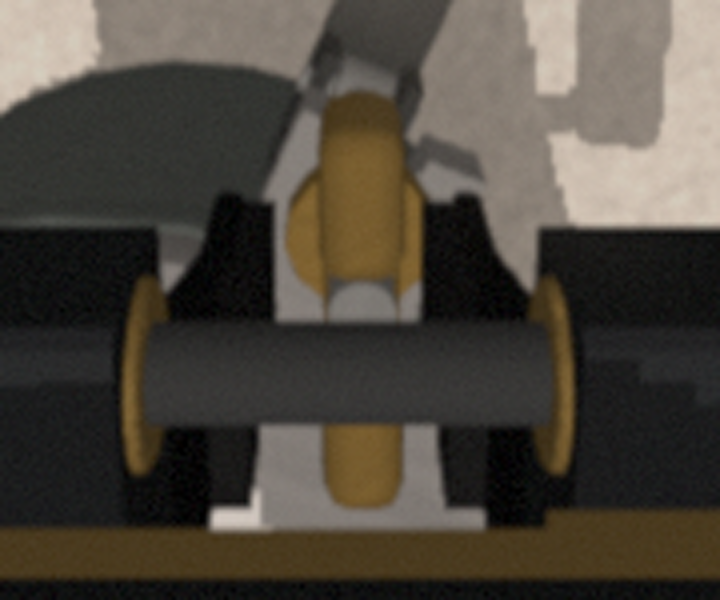

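```bash
python3 -m crank '[[0.0014,0,0.002,0],[0,0,0.001,0],[0,0,0,0]]' 0.016
python3 -m crank '[[0,0,0,0],[0,0,0,0],[0,0,0,0]]' 0.014
python3 -c "
from h import *
c=snap('wrist','w5')
print(sense()['wrist_force'],sense()['gripper_width']*.087)
cv2.imwrite('pics/w5y.png',cv2.resize(c['pixels'][170:320,170:350,::-1],None,fx=4,fy=4,interpolation=cv2.INTER_CUBIC))"
```

```text
time_s: 4.42
tcp_pos: [0.5507, -0.0215, 0.1932]
ee_rot: [[-0.999, 0.05, -0.001], [0.05, 0.999, -0.0], [0.001, -0.0, -1.0]]
wrist_force: [0.7, 0.9, -0.5]
gripper_width: 0.197
time_s: 4.67
tcp_pos: [0.5511, -0.0214, 0.1936]
ee_rot: [[-0.999, 0.05, 0.0], [0.05, 0.999, -0.0], [-0.0, 0.0, -1.0]]
wrist_force: [-0.4, -0.7, 0.1]
gripper_width: 0.163
[ 0.01483588 -0.44170701 -0.16914031] 0.014459283707655942
```

View pics/w5y.png

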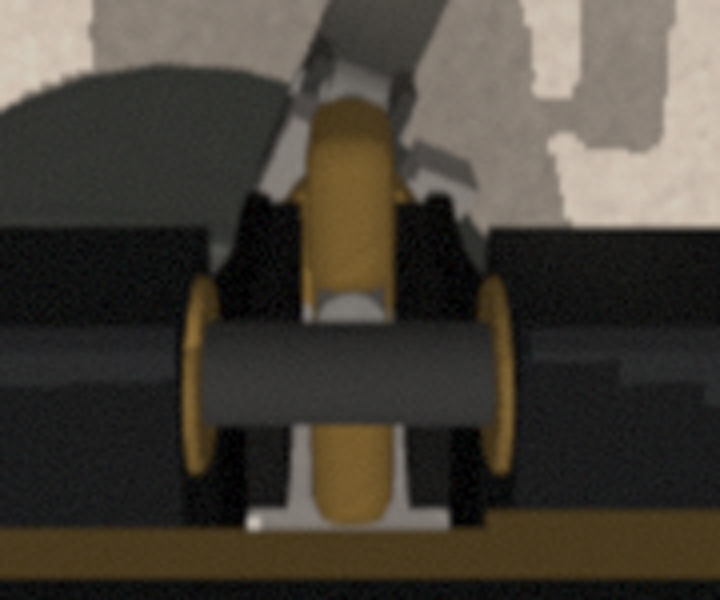

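```bash
python3 -m crank '[[0,0,-0.0001,-0.06],[0,0,-0.0002,-0.1],[0,0,-0.0002,-0.1],[0,0,-0.0002,-0.1],[0,0,-0.0002,-0.1]]'
python3 -c "
from h import *
s=sense();print(s['wrist_force'],s['moment'],s['joints'][5])"
```

```text
time_s: 5.13
tcp_pos: [0.5512, -0.0212, 0.1944]
ee_rot: [[-0.915, -0.403, 0.0], [-0.403, 0.915, 0.0], [-0.0, 0.0, -1.0]]
wrist_force: [-0.7, 1.2, -1.2]
gripper_width: 0.162
[-0.6610514   1.2498685  -1.23317547] [ 0.23409586 -0.11929957 -0.11540848] 9.134654873269268
```

```bash
for i in 1; do python3 -m crank '[[0,0,-0.0002,-0.12],[0,0,-0.0002,-0.12],[0,0,-0.0003,-0.12],[0,0,-0.0002,-0.12],[0,0,-0.0002,-0.12]]';done
python3 -m crank '[[0,0,-0.0002,-0.12],[0,0,-0.0002,-0.12],[0,0,-0.0003,-0.12],[0,0,-0.0002,-0.12],[0,0,-0.0002,-0.12]]'
python3 -c "
from h import *
s=sense();print(s['wrist_force'],s['moment'],s['joints'][5])
c=snap('wrist','w6')
cv2.imwrite('pics/w6y.png',cv2.resize(c['pixels'][150:320,170:350,::-1],None,fx=4,fy=3.5,interpolation=cv2.INTER_CUBIC))"
```

```text
time_s: 5.55
tcp_pos: [0.5516, -0.0209, 0.1956]
ee_rot: [[-0.527, -0.85, 0.001], [-0.85, 0.527, 0.001], [-0.002, -0.001, -1.0]]
wrist_force: [1.0, 1.9, -0.8]
gripper_width: 0.165
time_s: 5.97
tcp_pos: [0.5517, -0.0208, 0.1967]
ee_rot: [[0.045, -0.999, 0.002], [-0.999, -0.045, 0.001], [-0.001, -0.002, -1.0]]
wrist_force: [1.1, 1.0, -0.2]
gripper_width: 0.166
[ 1.10333802  1.03431399 -0.21426398] [ 0.50340643 -0.3212099  -0.08569446] 77.94300206891963
```

View pics/w6y.png

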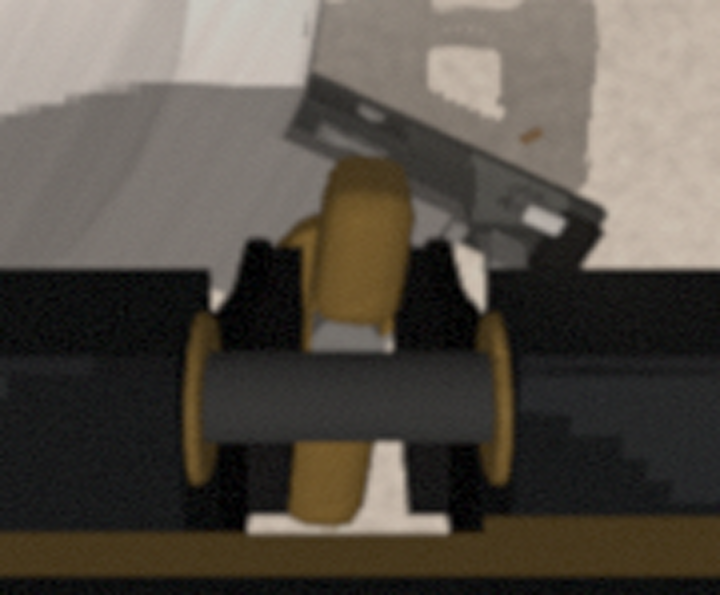

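```bash
python3 -m crank '[[0,0,-0.0002,-0.12],[0,0,-0.0002,-0.12],[0,0,-0.0003,-0.12],[0,0,-0.0002,-0.12],[0,0,-0.0002,-0.12]]'
python3 -m crank '[[0,0,-0.0002,-0.12],[0,0,-0.0002,-0.12],[0,0,-0.0003,-0.12],[0,0,-0.0002,-0.12],[0,0,-0.0002,-0.12]]'
python3 -m crank '[[0,0,-0.0002,-0.12],[0,0,-0.0002,-0.12],[0,0,-0.0003,-0.12],[0,0,0,0]]'
python3 -c "
from h import *
s=sense();print(s['wrist_force'],s['moment'],s['joints'][5])
c=snap('wrist','w7')
cv2.imwrite('pics/w7y.png',cv2.resize(c['pixels'][150:320,170:350,::-1],None,fx=4,fy=3.5,interpolation=cv2.INTER_CUBIC))"
```

```text
time_s: 6.43
tcp_pos: [0.5516, -0.0208, 0.1978]
ee_rot: [[0.599, -0.801, 0.002], [-0.801, -0.599, 0.001], [0.0, -0.002, -1.0]]
wrist_force: [-0.6, 1.7, 0.1]
gripper_width: 0.163
time_s: 6.85
tcp_pos: [0.5516, -0.0208, 0.199]
ee_rot: [[0.947, -0.323, 0.001], [-0.323, -0.947, 0.001], [0.001, -0.002, -1.0]]
wrist_force: [0.8, 2.4, 0.0]
gripper_width: 0.163
time_s: 7.18
tcp_pos: [0.5514, -0.0209, 0.1997]
ee_rot: [[1.0, 0.028, 0.001], [0.028, -1.0, 0.001], [0.001, -0.001, -1.0]]
wrist_force: [-0.4, 1.4, -0.2]
gripper_width: 0.16
[-0.36062844  1.43505281 -0.1526586 ] [ 0.43208744 -0.2712731  -0.06891217] 166.9915149388823
```

View pics/w7y.png

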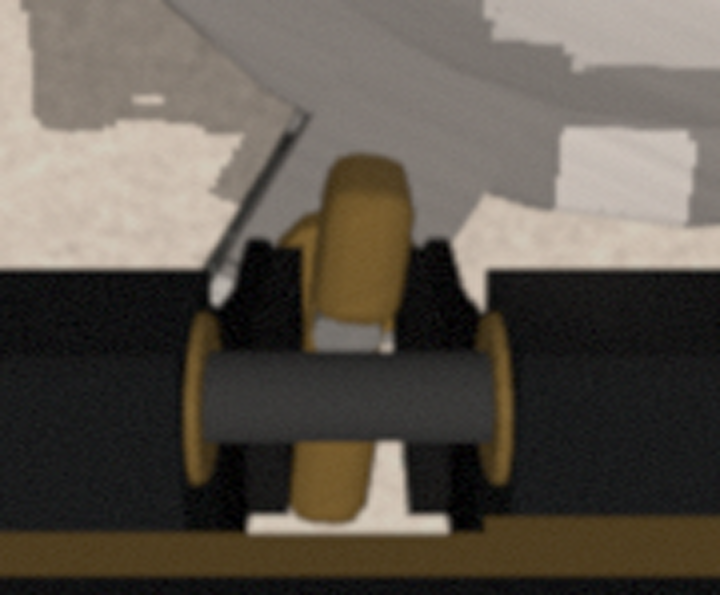

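```bash
python3 -m crank '[[0,0,0,0.06],[0,0,0,0.04],[0,0,0,0]]' 0.03
python3 -m crank '[[0,0,-0.015,0],[0,0,-0.02,0],[0,0,-0.025,0],[0,0,0,0.12],[0,0,0,0.12]]'
python3 -m crank '[[0,0,0,0.12],[0,0,0,0.12],[0,0,0,0.12],[0,0,0,0.12],[0,0,0,0.12]]' |head -1
python3 -m crank '[[0,0,0,0.12],[0,0,0,0.12],[0,0,0,0.12],[0,0,0,0.12],[0,0,0,0.12]]' |head -1
python3 -m crank '[[0,0,0,0.12],[0,0,0,0.12],[0,0,0,0.12],[0,0,0,0.12],[0,0,0,0.12]]' |head -1
python3 -m crank '[[0,0,0,0.12],[0,0,0,0.12],[0,0,0,0.12],[0,0,0,0.12],[0,0,0,0.12]]' |head -1
python3 -m crank '[[0,0,0,0.12],[0,0,0,0.12],[0,0,0,0.12],[0,0,0,0.12],[0,0,0,0]]'
python3 -c "
from h import *
c=snap('wrist','w8');print(sense()['joints'][5])"; python3 nut.py w8
```

```text
time_s: 7.48
tcp_pos: [0.5508, -0.0217, 0.1995]
ee_rot: [[0.997, -0.076, -0.001], [-0.076, -0.997, -0.001], [-0.001, 0.001, -1.0]]
wrist_force: [-0.4, 0.3, -0.6]
gripper_width: 0.298
time_s: 7.9
tcp_pos: [0.5517, -0.0215, 0.2615]
ee_rot: [[0.949, -0.314, 0.004], [-0.314, -0.949, 0.0], [0.003, -0.001, -1.0]]
wrist_force: [-1.2, -0.1, -0.6]
gripper_width: 0.344
time_s: 8.32
time_s: 8.73
time_s: 9.15
time_s: 9.57
time_s: 9.98
tcp_pos: [0.5508, -0.0217, 0.2595]
ee_rot: [[-0.999, 0.054, -0.001], [0.054, 0.999, -0.0], [0.001, -0.0, -1.0]]
wrist_force: [-0.2, 0.3, -0.2]
gripper_width: 0.344
-17.420335494677204
1159 [ 0.5393 -0.0534  0.1907] [0.563  0.0053 0.2274]
ztop 0.2264499052234624
[250 174  16  30 401] [ 0.5494 -0.0425  0.2246] [ 0.5434 -0.0531  0.2225] [ 0.5554 -0.0308  0.2269]
[249 221  14  28 351] [ 0.5528 -0.0062  0.2253] [ 0.5473 -0.0166  0.2225] [0.5585 0.0053 0.2274]
rect mm 550.869140625 -23.93491554260254 58.412925720214844 11.212507247924805 84.94219970703125
wingdir 84.76371128534852
```

View pics/w8.png

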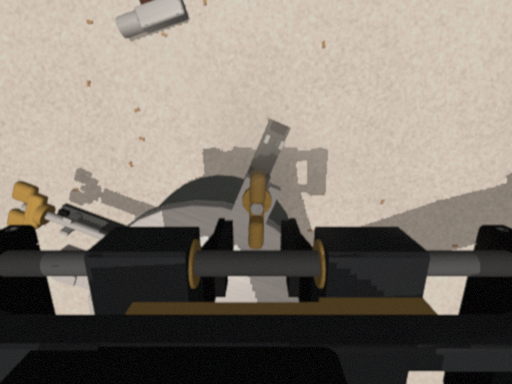

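```bash
python3 -m crank '[[0,-0.0022,0.01,0.035],[0,0,0.025,0],[0,0,0.025,0],[0,0,0,0],[0,0,0,0]]'
python3 -m crank '[[0,0,0,0],[0,0,0,0],[0,0,0,0]]' 0.014
python3 -c "
from h import *
c=snap('wrist','w9');s=sense();print(s['joints'][5],s['wrist_force'],s['moment'])
cv2.imwrite('pics/w9y.png',cv2.resize(c['pixels'][150:320,170:350,::-1],None,fx=4,fy=3.5,interpolation=cv2.INTER_CUBIC))"
```

```text
time_s: 10.45
tcp_pos: [0.5504, -0.024, 0.1989]
ee_rot: [[-0.997, 0.083, -0.003], [0.083, 0.997, -0.001], [0.003, -0.002, -1.0]]
wrist_force: [0.5, -1.2, 0.4]
gripper_width: 0.343
time_s: 10.7
tcp_pos: [0.5518, -0.0235, 0.2012]
ee_rot: [[-0.996, 0.084, 0.003], [0.084, 0.996, 0.0], [-0.003, 0.001, -1.0]]
wrist_force: [-1.0, -0.9, 1.6]
gripper_width: 0.209
-19.246186988567892 [-0.73243251  0.13486436  0.02149965] [ 0.02497383 -0.01109318 -0.01111991]
```

View pics/w9y.png

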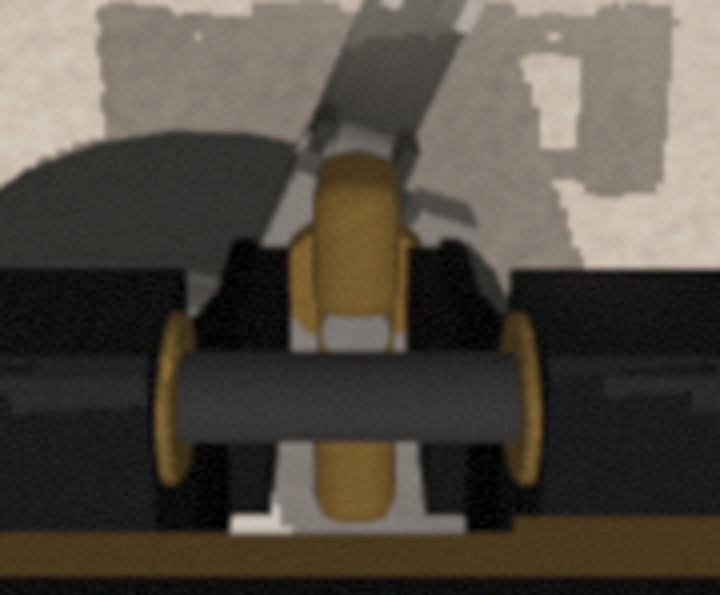

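```bash
python3 -m crank '[[0.0006,0,-0.0002,-0.12],[0,0,-0.0002,-0.12],[0,0,-0.0003,-0.12],[0,0,-0.0002,-0.12],[0,0,-0.0002,-0.12]]'
python3 -c "
from h import *
s=sense();print(s['joints'][5],s['wrist_force'],s['moment'])"
python3 -m crank '[[0,0,-0.0002,-0.12],[0,0,-0.0002,-0.12],[0,0,-0.0003,-0.12],[0,0,0,0]]'
python3 -c "
from h import *
c=snap('wrist','wa');s=sense();print(s['joints'][5],s['wrist_force'],s['moment'])"
python3 -m crank '[[0,0,-0.0002,-0.1],[0,0,-0.0002,-0.08],[0,0,0,0]]'
python3 -c "
from h import *
c=snap('wrist','wa');s=sense();print(s['joints'][5],s['wrist_force'],s['moment'])
cv2.imwrite('pics/way.png',cv2.resize(c['pixels'][150:320,170:350,::-1],None,fx=4,fy=3.5,interpolation=cv2.INTER_CUBIC))"
```

```text
time_s: 11.17
tcp_pos: [0.5511, -0.0233, 0.2016]
ee_rot: [[-0.867, -0.498, 0.003], [-0.498, 0.867, 0.001], [-0.003, -0.001, -1.0]]
wrist_force: [0.1, 1.0, -0.7]
gripper_width: 0.161
15.42497239003646 [ 0.13462987  1.03065055 -0.65649324] [ 0.29614201 -0.193529   -0.09385078]
time_s: 11.5
tcp_pos: [0.5513, -0.0229, 0.2023]
ee_rot: [[-0.639, -0.769, 0.003], [-0.769, 0.639, 0.001], [-0.003, -0.002, -1.0]]
wrist_force: [0.5, 2.3, 0.1]
gripper_width: 0.165
35.58271147429496 [0.64859062 1.00222898 0.24422707] [ 0.60185927 -0.24628748 -0.04101898]
time_s: 11.8
tcp_pos: [0.5512, -0.0231, 0.2026]
ee_rot: [[-0.494, -0.869, 0.003], [-0.869, 0.494, 0.001], [-0.002, -0.002, -1.0]]
wrist_force: [1.2, 1.1, 1.2]
gripper_width: 0.159
45.808678052035916 [1.53240951 2.54581999 1.59648805] [ 0.64235295 -0.31389216 -0.02590798]
```

View pics/way.png

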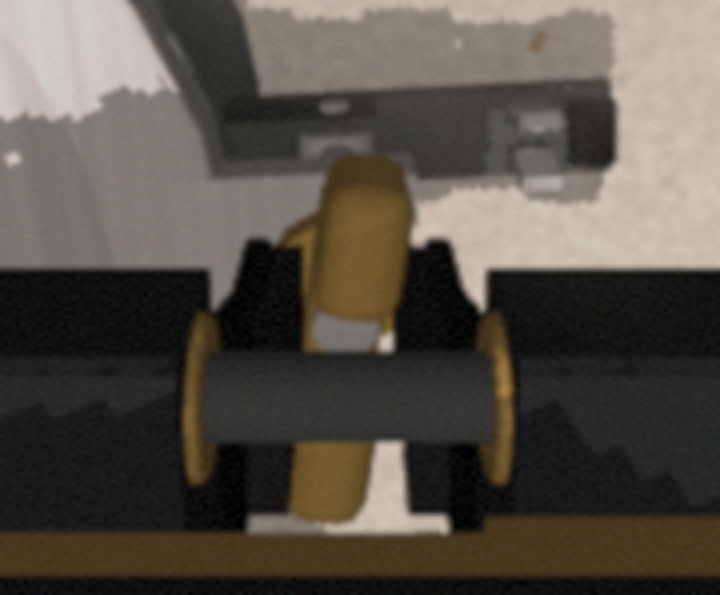

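```bash
python3 -m crank '[[0,0,0,0.06],[0,0,0,0.04],[0,0,0,0],[0,0,0,0]]' 0.03
python3 -m crank '[[0,0,-0.015,0],[0,0,-0.02,0],[0,0,-0.025,0],[-0.027,0,0,0],[0,0,0,-0.12]]' 
python3 -m crank '[[0,0,0,-0.12],[0,0,0,-0.12],[0,0,0,-0.12],[0,0,0,-0.12],[0,0,0,-0.12]]' 0 |head -1
python3 -m crank '[[0,0,0,-0.12],[0,0,0,-0.12],[0,0,0,-0.12],[0,0,0,-0.12],[0,0,0,-0.12]]' |head -1
python3 -m crank '[[0,0,0,-0.12],[0,0,0,-0.12],[0,0,0,-0.12],[0,0,0,-0.07],[0,0,0,0]]'
python3 -c "
from h import *
c=snap('wrist','wb');print(sense()['joints'])"; python3 nut.py wb
```

```text
time_s: 12.18
tcp_pos: [0.5499, -0.0239, 0.2016]
ee_rot: [[-0.579, -0.816, -0.001], [-0.816, 0.579, -0.001], [0.001, 0.0, -1.0]]
wrist_force: [0.3, 0.2, -0.1]
gripper_width: 0.323
time_s: 12.6
tcp_pos: [0.5683, 0.0001, 0.2635]
ee_rot: [[-0.474, -0.881, 0.005], [-0.881, 0.474, 0.001], [-0.003, -0.004, -1.0]]
wrist_force: [0.4, -0.6, -1.3]
gripper_width: 0.342
time_s: 13.02
time_s: 13.43
time_s: 13.85
tcp_pos: [0.5656, -0.0017, 0.2616]
ee_rot: [[0.906, -0.422, -0.001], [-0.422, -0.906, -0.0], [-0.001, 0.001, -1.0]]
wrist_force: [0.5, 0.9, 0.0]
gripper_width: 0.005
[ 1.62414250e+01  1.48232407e+01 -4.36767959e+00  8.02013038e-03
 -7.08505849e+01  1.38619044e+02]
250 [ 0.5302 -0.0208  0.1905] [ 0.5626 -0.0017  0.2163]
ztop 0.21364481024349957
[217 223  19   3  36] [ 0.5361 -0.0048  0.2123] [ 0.5302 -0.0091  0.2097] [ 0.5429 -0.0017  0.2163]
rect mm 536.8038940429688 -5.142131805419922 1.5913705825805664 14.509572982788086 58.73045349121094
wingdir 146.6583796935314
```

View pics/wb.png

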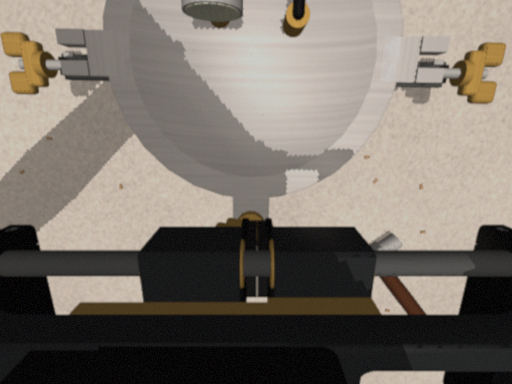

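```bash
python3 -m crank '[[-0.0045,-0.003,0.01,0],[0,0,0.025,0],[0,0,0.023,0],[0,0,0,0],[0,0,0,0]]'
python3 -c "
from h import *
c=snap('scene','sb');c=snap('wrist','wc');print(sense()['wrist_force'],sense()['tcp_pos'])
c=dict(np.load('pics/sb.npz'))
cv2.imwrite('pics/sby.png',cv2.resize(c['pixels'][120:270,160:320,::-1],None,fx=4,fy=4,interpolation=cv2.INTER_CUBIC))"
```

```text
time_s: 14.32
tcp_pos: [0.5622, 0.003, 0.2025]
ee_rot: [[0.906, -0.423, -0.003], [-0.423, -0.906, -0.001], [-0.003, 0.003, -1.0]]
wrist_force: [0.3, -0.3, 1.2]
gripper_width: 0.005
[-0.0513805   0.40804779  1.11382031] [0.56393354 0.00326864 0.20494573]
```

View pics/sby.png

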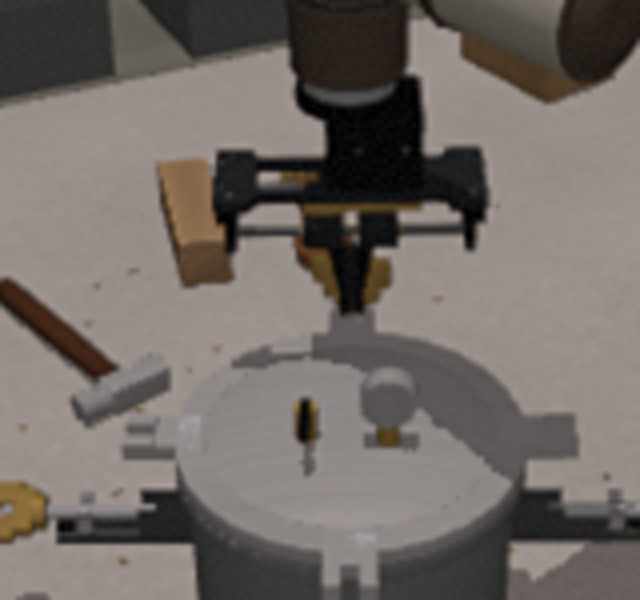

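View pics/wc.png

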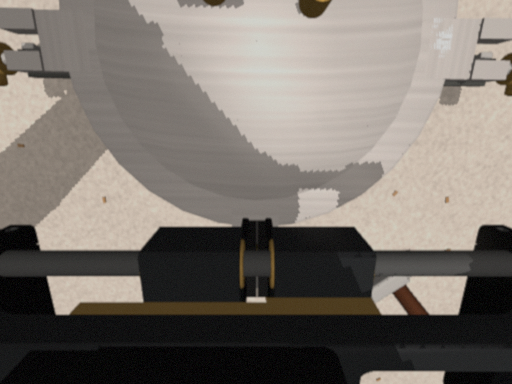

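```bash
python3 -m crank '[[-0.0005,0.006,0.001,0],[0,0.005,0,0],[0,0.005,0,0],[0,0.006,0,0],[0,0.006,0.0005,0]]'
python3 -m crank '[[0,0.006,0.001,0],[0,0.006,0.001,0],[0,0.005,0.0015,0],[0,0,0,0]]'
python3 -c "
from h import *
c=snap('scene','sc');c=snap('wrist','wd');c=snap('top','tc')
c=dict(np.load('pics/tc.npz'))
cv2.imwrite('pics/tcy.png',cv2.resize(c['pixels'][140:240,210:330,::-1],None,fx=5,fy=5,interpolation=cv2.INTER_CUBIC))
c=dict(np.load('pics/sc.npz'))
cv2.imwrite('pics/scy.png',cv2.resize(c['pixels'][120:270,160:320,::-1],None,fx=4,fy=4,interpolation=cv2.INTER_CUBIC))"
```

```text
time_s: 14.83
tcp_pos: [0.5512, -0.0224, 0.2031]
ee_rot: [[0.906, -0.423, 0.002], [-0.423, -0.906, 0.001], [0.002, -0.002, -1.0]]
wrist_force: [0.2, 1.6, 1.4]
gripper_width: 0.007
time_s: 15.17
tcp_pos: [0.5427, -0.0386, 0.1983]
ee_rot: [[0.906, -0.424, -0.002], [-0.424, -0.906, -0.0], [-0.001, 0.001, -1.0]]
wrist_force: [0.1, 0.6, 0.1]
gripper_width: 0.006
```

View pics/scy.png

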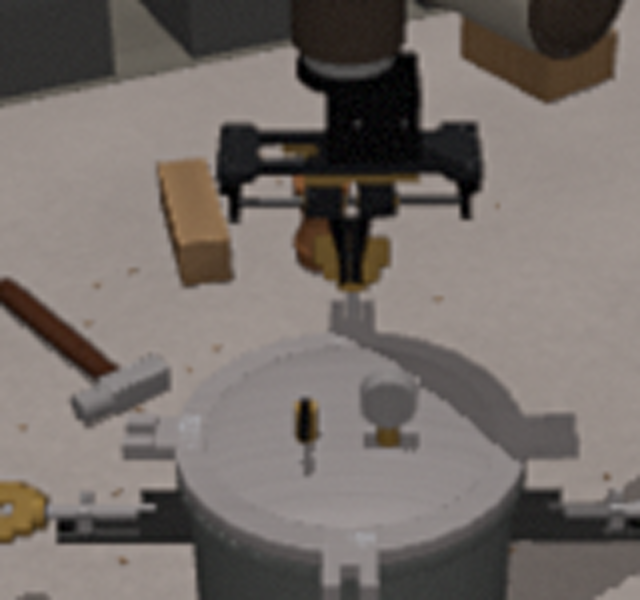

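View pics/tcy.png

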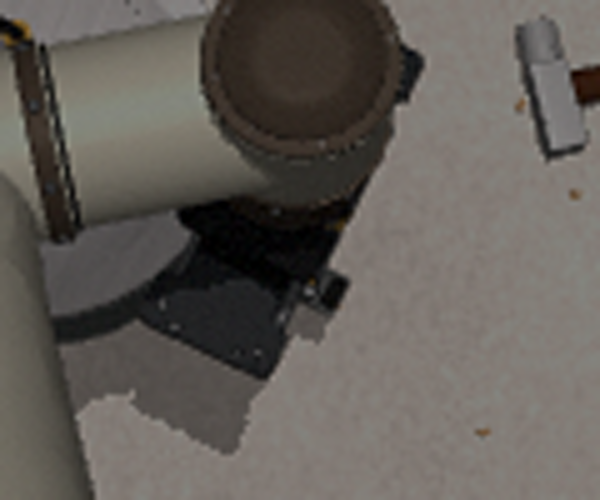

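View pics/wd.png

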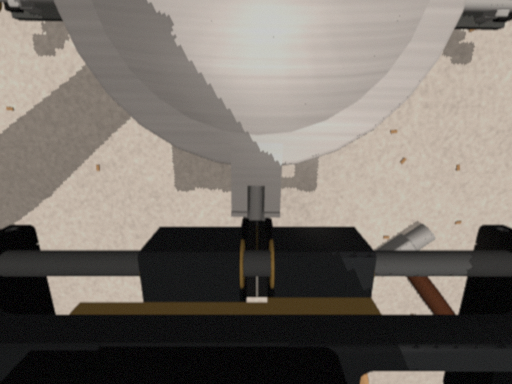

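```bash
python3 -m crank '[[0,0.007,0.002,0],[0,0.007,0.003,0],[0,0.007,0.004,0],[0,0.007,0.005,0],[0,0,0,0]]'
python3 -m crank '[[0,0.0065,0.0055,0],[0,0.0065,0.006,0],[0,0.005,0.006,0],[0,0.005,0.007,0],[0,0,0,0]]'
python3 -c "
from h import *
c=snap('wrist','we');c=snap('scene','se');s=sense();print(s['tcp_pos'],s['wrist_force'])
c=dict(np.load('pics/se.npz'))
cv2.imwrite('pics/sey.png',cv2.resize(c['pixels'][120:270,160:320,::-1],None,fx=4,fy=4,interpolation=cv2.INTER_CUBIC))"
```

```text
time_s: 15.73
tcp_pos: [0.5301, -0.0641, 0.1834]
ee_rot: [[0.906, -0.424, -0.003], [-0.424, -0.906, -0.0], [-0.003, 0.002, -1.0]]
wrist_force: [-0.5, 1.0, -0.5]
gripper_width: 0.005
time_s: 16.15
tcp_pos: [0.5202, -0.0848, 0.1585]
ee_rot: [[0.906, -0.424, -0.004], [-0.424, -0.906, -0.0], [-0.004, 0.002, -1.0]]
wrist_force: [-1.2, -0.2, 1.1]
gripper_width: 0.006
[ 0.52150574 -0.08402666  0.15953925] [ 0.38371337 -0.49032165 -0.62274164]
```

View pics/we.png

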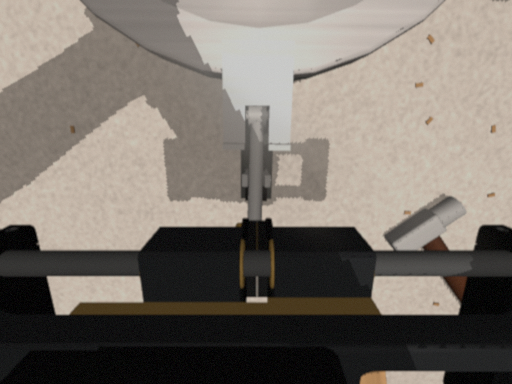

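View pics/sey.png

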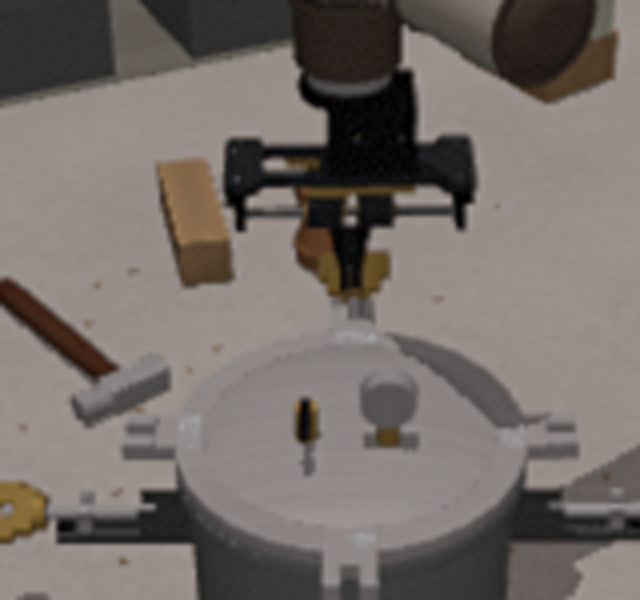

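```bash
python3 -m crank '[[0,0.004,0.006,0],[0,0.004,0.006,0],[0,0.003,0.006,0],[0,0,0,0]]'
python3 -m crank '[[0,0.002,0.003,0],[0,0,0.003,0],[0,0,0,0],[0,0,0,0]]'
python3 -c "
from h import *
c=snap('wrist','wf');s=sense();print(s['tcp_pos'],s['wrist_force'])"
```

```text
time_s: 16.58
tcp_pos: [0.516, -0.094, 0.1405]
ee_rot: [[0.906, -0.424, -0.003], [-0.424, -0.906, 0.0], [-0.003, 0.001, -1.0]]
wrist_force: [-1.1, 0.8, -0.4]
gripper_width: 0.006
time_s: 16.92
tcp_pos: [0.5164, -0.0954, 0.136]
ee_rot: [[0.906, -0.423, -0.001], [-0.423, -0.906, 0.0], [-0.001, 0.0, -1.0]]
wrist_force: [-0.3, 0.2, -0.2]
gripper_width: 0.007
[ 0.51653794 -0.09539257  0.13615393] [-0.04331901 -0.57238196  0.26641713]
```

View pics/wf.png

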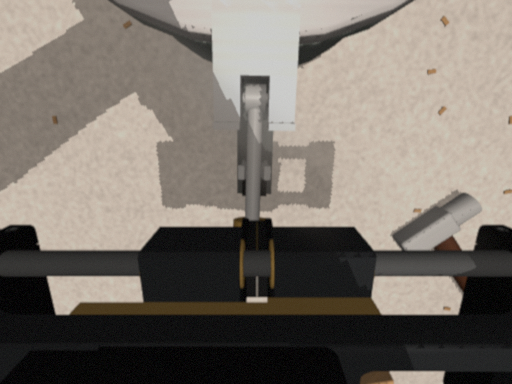

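```bash
python3 -m crank '[[0,0,0.002,0],[0,0,0.002,0],[0,0,0.002,0],[0,0,0,0]]'
python3 -m crank '[[0,0,0.002,0],[0,0,0.001,0],[0,0,0,0],[0,0,0,0]]'
```

```text
time_s: 17.3
tcp_pos: [0.5166, -0.0954, 0.13]
ee_rot: [[0.906, -0.423, -0.0], [-0.423, -0.906, -0.0], [-0.0, 0.0, -1.0]]
wrist_force: [0.2, -0.3, 0.2]
gripper_width: 0.004
time_s: 17.63
tcp_pos: [0.5166, -0.0957, 0.1276]
ee_rot: [[0.906, -0.423, 0.0], [-0.423, -0.906, -0.0], [0.0, 0.0, -1.0]]
wrist_force: [-0.5, -2.7, 3.6]
gripper_width: 0.004
```

```bash
python3 -m crank '[[0,0,0.001,0],[0,0,0.001,0],[0,0,0,0],[0,0,0,0]]'
python3 -m crank '[[0,0,0.001,0],[0,0,0.001,0],[0,0,0,0],[0,0,0,0]]'
```

```text
time_s: 17.97
tcp_pos: [0.5167, -0.096, 0.1262]
ee_rot: [[0.906, -0.422, 0.001], [-0.422, -0.906, -0.001], [0.001, 0.001, -1.0]]
wrist_force: [-1.2, -3.9, 7.0]
gripper_width: 0.005
time_s: 18.3
tcp_pos: [0.5167, -0.0964, 0.1246]
ee_rot: [[0.906, -0.422, 0.001], [-0.422, -0.906, -0.002], [0.001, 0.001, -1.0]]
wrist_force: [-1.8, -4.6, 9.8]
gripper_width: 0.004
```

```bash
python3 -c "
from h import *
c=snap('wrist','wg');s=sense();print(s['tcp_pos'],s['wrist_force'],s['moment'])
cv2.imwrite('pics/wgy.png',cv2.resize(c['pixels'][50:250,170:350,::-1],None,fx=4,fy=3,interpolation=cv2.INTER_CUBIC))"
```

```text
[ 0.51674943 -0.096333    0.12462497] [-2.23667828 -3.81854704  9.53881236] [-1.32583652  0.65886759  0.00451273]
```

View pics/wgy.png

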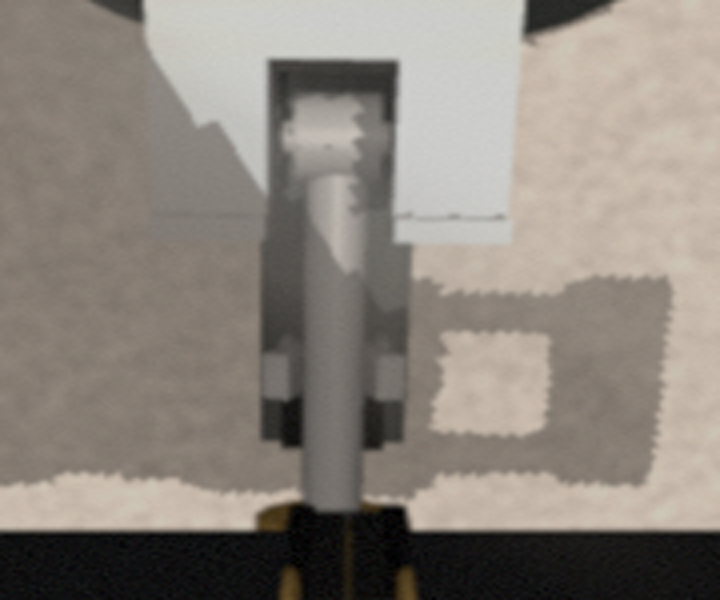

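```bash
python3 -m crank '[[0,0,0.001,0],[0,0,0.001,0],[0,0,0,0],[0,0,0,0]]' | sed -n '2p;4p'
python3 -m crank '[[0,0,0.001,0],[0,0,0,0],[0,0,0,0]]'| sed -n '2p;4p'
python3 -m crank '[[0,0,0.001,0],[0,0,0,0],[0,0,0,0]]'| sed -n '2p;4p'
```

```text
tcp_pos: [0.5166, -0.0966, 0.1229]
wrist_force: [-3.4, -4.7, 10.5]
tcp_pos: [0.5165, -0.0968, 0.1218]
wrist_force: [-3.4, -6.1, 10.8]
tcp_pos: [0.5165, -0.0969, 0.121]
wrist_force: [-3.0, -6.3, 10.8]
```

```bash

python3 -m crank '[[0,0,0.001,0],[0,0,0,0],[0,0,0,0]]'| sed -n '2p;4p'
python3 -m crank '[[0,0,0.001,0],[0,0,0,0],[0,0,0,0]]'| sed -n '2p;4p'
```

```text
tcp_pos: [0.5163, -0.097, 0.1198]
wrist_force: [-3.2, -6.6, 10.8]
tcp_pos: [0.5163, -0.0971, 0.119]
wrist_force: [-4.6, -6.1, 11.6]
```

```bash

python3 -m crank '[[0,0,0.001,0],[0,0,0,0],[0,0,0,0]]'| sed -n '2p;4p'
python3 -m crank '[[0,0,0.0005,0],[0,0,0,0],[0,0,0,0]]'| sed -n '2p;4p'
python3 -c "
from h import *
c=snap('wrist','wh')
cv2.imwrite('pics/why.png',cv2.resize(c['pixels'][50:250,170:350,::-1],None,fx=4,fy=3,interpolation=cv2.INTER_CUBIC))"
```

```text
tcp_pos: [0.5163, -0.0972, 0.1182]
wrist_force: [-3.4, -6.3, 11.0]
tcp_pos: [0.5162, -0.0973, 0.1176]
wrist_force: [-3.7, -7.8, 12.8]
```

View pics/why.png

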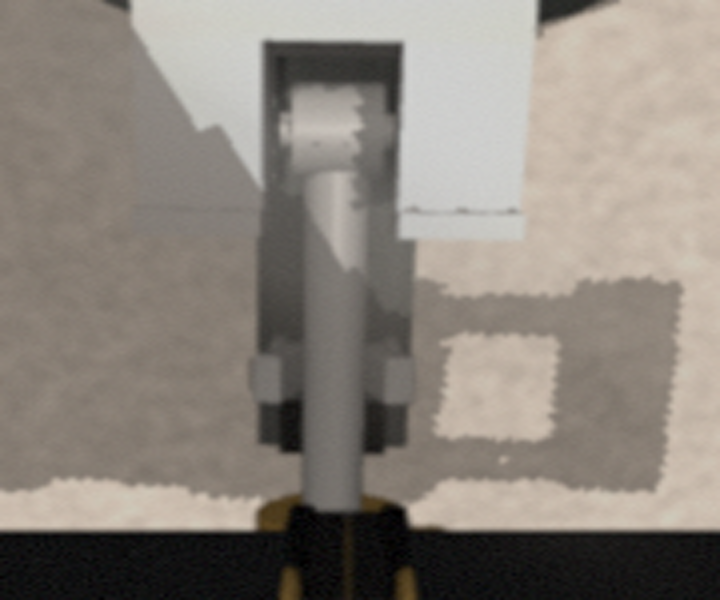

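```bash
cat > shank.py <<'E'
from h import *
import sys
c=dict(np.load(f'pics/{sys.argv[1]}.npz'));P=pts(c)
o=np.array([-.4235,-.906]);L=np.array([.5515,-.0207]);d=P[...,:2]-L
r=d@o;l=d@np.array([.906,-.4235])
for a in range(15,int(sys.argv[2]) if len(sys.argv)>2 else 75,5):
    m=(abs(r-a/1000)<.0025)&(abs(l-.0005)<.0025)&(P[...,2]>.08)&(P[...,2]<.15)
    if m.sum()>3:print(a,m.sum(),np.percentile(P[m][:,2],[50,90]).round(4),round(float(l[m].mean()),4))
E
python3 shank.py wg;python3 shank.py wh
```

```text
15 70 [0.111  0.1119] 0.0003
20 64 [0.1114 0.1122] 0.0003
25 66 [0.1118 0.1126] 0.0002
30 66 [0.1121 0.1129] 0.0002
35 65 [0.1124 0.1133] 0.0003
40 60 [0.1126 0.1138] 0.0002
45 60 [0.113  0.1144] 0.0003
50 61 [0.1133 0.1144] 0.0003
55 53 [0.1139 0.1147] 0.0005
60 49 [0.114  0.1151] 0.0006
65 57 [0.1147 0.1157] 0.0005
70 48 [0.1146 0.1159] 0.0006
15 79 [0.1098 0.1106] 0.0004
20 74 [0.1094 0.1105] 0.0005
25 79 [0.1096 0.1105] 0.0004
30 73 [0.1095 0.1103] 0.0005
35 71 [0.1096 0.1105] 0.0004
40 66 [0.1095 0.1103] 0.0007
45 63 [0.1091 0.1101] 0.0008
50 63 [0.1093 0.1102] 0.0007
55 53 [0.1095 0.1103] 0.0005
60 52 [0.1094 0.1101] 0.0004
65 50 [0.109  0.1105] 0.0004
70 54 [0.1093 0.1101] 0.0005
```

```bash

python3 -m crank '[[0,0,0.0005,0],[0,0,0,0],[0,0,0,0]]'| sed -n '2p;4p'
python3 -m crank '[[0,0,0.0005,0],[0,0,0,0],[0,0,0,0]]'| sed -n '2p;4p'
```

```text
tcp_pos: [0.5162, -0.0973, 0.1172]
wrist_force: [-4.5, -6.5, 12.0]
tcp_pos: [0.5162, -0.0974, 0.117]
wrist_force: [-4.1, -6.2, 13.9]
```

```bash

python3 -m crank '[[0,0,0.001,0],[0,0,0,0],[0,0,0,0]]'| sed -n '2p;4p'
python3 -m crank '[[0,0,0.001,0],[0,0,0,0],[0,0,0,0]]'| sed -n '2p;4p'
python3 -c "
from h import *
c=snap('wrist','wi')"; python3 shank.py wi
```

```text
tcp_pos: [0.5163, -0.0974, 0.1167]
wrist_force: [-5.4, -6.9, 17.3]
tcp_pos: [0.5164, -0.0975, 0.1164]
wrist_force: [-7.3, -5.8, 22.3]
15 67 [0.1093 0.1104] 0.0004
20 69 [0.1094 0.1104] 0.0005
25 69 [0.1094 0.1102] 0.0004
30 67 [0.1092 0.1101] 0.0005
35 63 [0.109  0.1102] 0.0004
40 64 [0.1092 0.11  ] 0.0004
45 63 [0.1088 0.1101] 0.0004
50 60 [0.1088 0.1096] 0.0004
55 61 [0.1087 0.1097] 0.0004
60 59 [0.1087 0.1096] 0.0004
65 61 [0.1088 0.1095] 0.0004
70 55 [0.1084 0.1093] 0.0005
```

```bash

python3 -m crank '[[0,0,-0.003,0],[0,0,-0.004,0],[0,0,-0.01,0],[0,0,-0.03,0],[0,0,-0.04,0]]'| sed -n '2p;4p'
python3 -m crank '[[0,-0.02,-0.03,0],[0,-0.03,0,0],[0,-0.03,0,0],[0,0,0,0],[0,0,0,0]]'
python3 -c "
from h import *
c=snap('wrist','wj');c=snap('scene','sj');c=snap('top','tj')
c=dict(np.load('pics/tj.npz'))
cv2.imwrite('pics/tjy.png',c['pixels'][:,:,::-1])
c=dict(np.load('pics/sj.npz'))
cv2.imwrite('pics/sjy.png',cv2.resize(c['pixels'][120:320,100:350,::-1],None,fx=3,fy=3,interpolation=cv2.INTER_CUBIC))"; python3 shank.py wj 125
```

```text
tcp_pos: [0.5143, -0.095, 0.1976]
wrist_force: [1.9, 0.3, -0.3]
time_s: 22.12
tcp_pos: [0.5505, -0.0214, 0.2293]
ee_rot: [[0.907, -0.421, -0.001], [-0.421, -0.907, 0.0], [-0.001, -0.0, -1.0]]
wrist_force: [-0.3, -0.0, -0.5]
gripper_width: 0.003
15 10 [0.1097 0.1106] 0.0001
20 19 [0.1094 0.1103] 0.0002
25 22 [0.1097 0.1102] 0.0003
30 17 [0.1094 0.1105] 0.0005
35 17 [0.109 0.11 ] 0.0008
40 12 [0.1094 0.1101] 0.0007
```

View pics/wj.png

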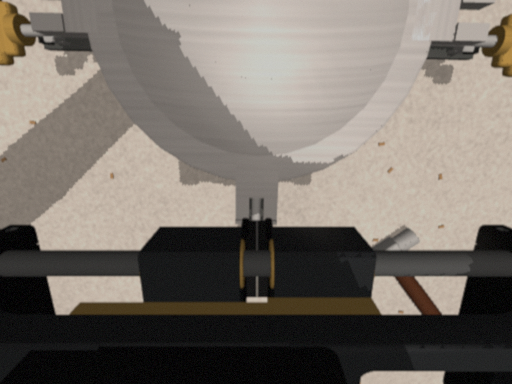

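View pics/sjy.png

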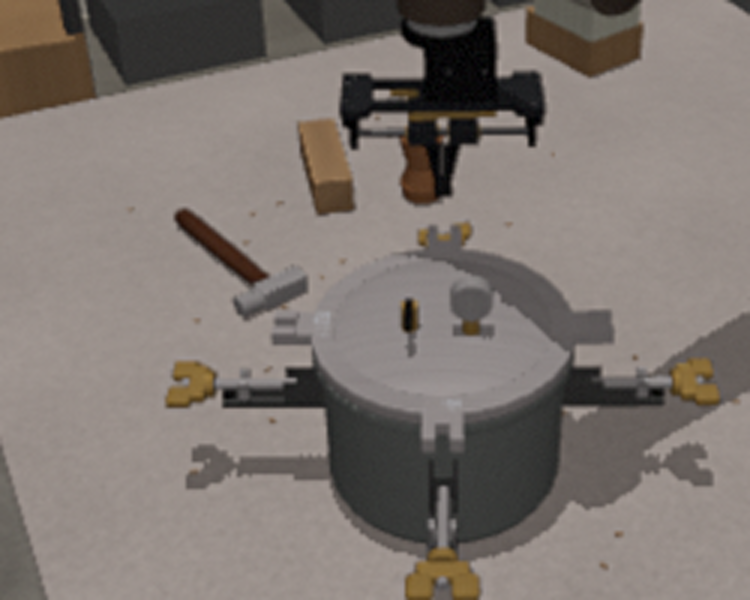

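```bash

python3 -m crank '[[0,0.03,-0.02,0],[0,0.035,-0.01,0],[0,0.035,0,0],[0,0.035,0,0],[0,0.035,0,0]]'|head -1
python3 -m crank '[[0,0.01,0,0],[0,0,0,0],[0,0,0,0],[0,0,0,0]]'
python3 -c "
from h import *
c=snap('wrist','wk');c=snap('top','tk')"; python3 shank.py wk 125
```

```text
time_s: 22.68
time_s: 23.02
tcp_pos: [0.4744, -0.1859, 0.2597]
ee_rot: [[0.906, -0.423, 0.0], [-0.423, -0.906, 0.0], [-0.0, -0.0, -1.0]]
wrist_force: [-0.2, 0.8, -0.7]
gripper_width: 0.004
15 28 [0.1093 0.1103] 0.0002
20 27 [0.1096 0.1103] 0.0002
25 29 [0.1095 0.1108] 0.0001
30 28 [0.1093 0.1104] 0.0
35 28 [0.1091 0.11  ] 0.0002
40 26 [0.1088 0.1099] 0.0
45 25 [0.109  0.1101] 0.0001
50 29 [0.1089 0.1101] 0.0
55 20 [0.1089 0.1097] 0.0006
60 20 [0.1082 0.1096] 0.0006
65 22 [0.1089 0.1099] 0.0005
70 22 [0.1083 0.1097] 0.0005
75 20 [0.1083 0.1093] 0.0005
80 16 [0.1123 0.1168] 0.0005
85 19 [0.1164 0.1172] 0.0005
90 24 [0.1131 0.1167] 0.0005
95 20 [0.1097 0.1105] 0.0005
100 20 [0.1095 0.11  ] 0.0005
105 20 [0.1077 0.1093] 0.0005
```

View pics/wk.png

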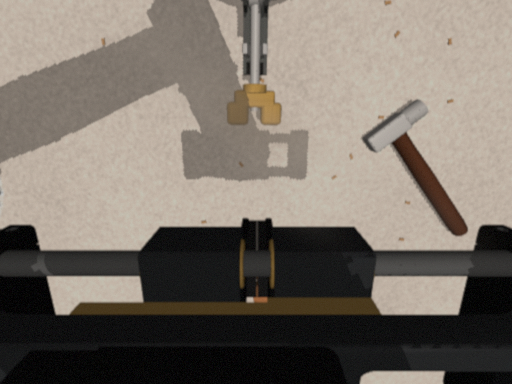

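View pics/tk.png

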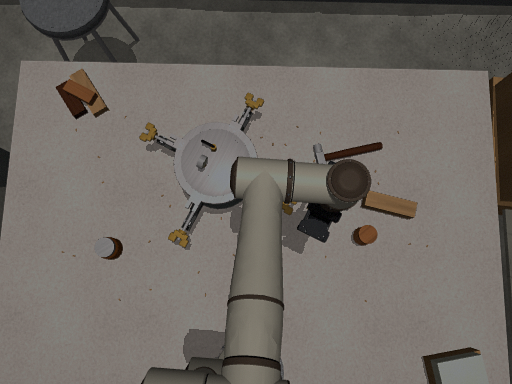

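```bash
python3 -c "
from station import *
print(sense()['wrist_force'],sense()['joint_velocities'].round(2));print(finish_job())"
```

```text
[-0.01287508  0.36065063  0.57998442] [ 0.4   0.03 -0.06  0.06 -0.05  0.09]
the job is handed in; nothing more can be done
None
```

The last fastening is open, and the job was handed in at about 23 s on the robot's clock, well inside the 72 s limit.

- **Nut:** I used the slightly open fingers as a loose wrench and turned it about 4.2 rad anticlockwise in two grips. The wing tops had risen about 6 mm after the first grip (about 3.1 rad), and the second added about 1 rad. Wrist force stayed at about 3 N or less in every reading while turning.
- **Swing:** I pushed the bolt out of the slot with closed fingers at readings of about 2 N, so there was no sign of it forcing the lug.
- **Press:** I pushed it down in steps of 1 mm or less at about 11–13 N through the clip. The force then rose to 22 N with almost no further travel, which showed the bolt was on the rubber rest, and I stopped there.

**Last checks:** with the tool clear, the depth picture shows the shank level to within about 1 mm from pin to nut, and it had not sprung back. The mallet, blank, cup and jar look where they were at the start. The wrist force reads about zero.

**Not fully confirmed:**
- After the first grip the bolt was already leaning about 2–3 mm outward in the slot, but no contact force showed at the wrist.
- The force on the rest was not measured directly. I inferred it from the 22 N at the nut, so it was below the 35 N limit by my estimate.

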